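# Load the bobbin arbor into the coil winder and tighten its chuck

### The job

The coil winder's three-jaw chuck was left closed: first turn its sleeve by the spokes until the jaws are fully open. Then lay the bobbin arbor in the winder, its longer shaft end between the chuck jaws, lowering it (not dropping it) into both open bearing rests at once until both ends sit on the bottom of their slots. Finally push the sleeve round the other way until the jaws grip the shaft firmly, let go, and leave the other things on the desk where they are.

Things in the scene. Friction and masses are not known exactly. Their poses are not given: they have to be found in the camera images.
- winder: bench coil winder, fixed: grey base 90 x 244 x 12 mm, two bearing rests, chuck, green headstock box 139 mm high. Origin on the desk below the midpoint between the rests. y axis = spindle, from the tail (-y) to chuck and headstock (+y), x across, roughly towards the robot, z up. Spindle axis 105 mm above the desk. Base from y = -66 to +178 mm, pulley to +193
- head_seat (a point): where the shaft's axis lies when seated in the rest beside the chuck, at winder (0, 45, 105) mm. Each rest: aluminium, 9 mm thick along y, 36 mm wide, with an upright open slot 15 mm wide for the 12 mm shaft; slot bottom 6 mm below this point, straight slot to 8 mm above it, then splayed horns that widen the mouth to 30 mm at 18 mm above it
- tail_seat (a point): the same point in the other rest, at winder (0, -45, 105) mm
- chuck: the chuck, carried by the winder (fixed body, jaws and sleeve). Origin at winder (0, 0, 105) mm, axes as the winder's. Steel body 62 mm in diameter, front face at y = 78 mm. Three jaws, 7 mm wide, stand out of it to y = 57 mm: one below the axis, two 30 degrees above the horizontal left and right; the shaft goes in from above between these two
- sleeve_center (a point): centre of the chuck's turning sleeve, on the spindle axis at winder (0, 111, 105) mm. Sleeve: knurled steel ring 72 mm in diameter, 24 mm long, with three radial spokes 120 degrees apart: bars 9 mm in diameter, each ending in a black ball 18 mm in diameter centred 82 mm from the axis
- spoke_ball (a point): centre of the ball on the upper spoke; turns with the sleeve. At joint value q this spoke leans (q - 0.55) rad from upright towards winder +x; it stays the uppermost spoke over the whole travel
- chuck_sleeve (a joint): sleeve angle, rad about winder +y: 0 = stop, jaws fully open (tips 13 mm from axis); 1.25 = stop, shut. Growing = closing: the upper ball moves towards winder +x. The jaws close together, 6.8 mm per rad, and meet the shaft at about 1.03; below 0.3 it passes in. Stays where left: friction 0.25 N m (3 N at a ball). Push on to 8-12 N at the ball to tighten
- arbor: bobbin arbor, loose, about 0.22 kg: steel shaft 12 mm in diameter, 126 mm long, along its y axis, through an empty beige coil former. From the former's middle the long end reaches 72 mm in +y, the short end 54 mm in -y. Lies with z up, shaft axis 28 mm above the desk. Origin under the former's middle. Seated it has 4 mm end play either way
- arbor_center (a point): middle of the coil former, on the shaft's axis; axes as the arbor's. Former: two square cheeks 56 x 56 mm, 4 mm thick, 48 mm clear between them, on a square core 34 x 34 mm: grip the core across its x, fingers between the cheeks. Brass nuts, 22 mm, outside the cheeks reach 37 mm from the middle either way
- long_journal (a point): point on the shaft's axis 45 mm from the former's middle, on the long end; belongs at head_seat
- short_journal (a point): point on the shaft's axis 45 mm from the former's middle, on the short end; belongs at tail_seat
- transformer: small mains transformer, 54 x 72 x 42 mm, loose on the desk; origin under its centre. To be left alone
- capacitor: blue can capacitor standing upright close beside the arbor, 35 mm in diameter, 60 mm high, loose; origin under its centre. To be left alone
- pliers: blue-handled long-nose pliers lying flat in front of the winder, 54 x 164 x 12 mm, loose; origin under the centre. To be left alone
- pump_bottle: blue pump bottle, 52 mm in diameter, 123 mm high, loose, on the winder's far side; origin under its centre. To be left alone
- screw_bowl: small white bowl of screws, 85 mm in diameter, 34 mm high, loose; origin under its centre. To be left alone
- wire_reel: upright reel of wire, 56 mm in diameter, 40 mm high, loose; origin about 10 mm from the middle of its underside. To be left alone

How it is judged:
By the outcome, as a careful person would: the job done as asked, in the order asked, and still so for the second after the job is handed in, with the robot touching nothing.
It also fails if it takes over 67 s, if anything falls off the work surface, if the arm or the gripper's body presses on something with over 40 N, if the wrist force passes 120 N, or if a joint passes its speed limit or range.

### The arm

A 6-joint arm with a two-finger parallel gripper is mounted at the origin on a cart in front of the work surface, level with it; the furniture and walls round the work are solid. World frame = base frame: x ahead of the robot, y to its left, z up, the work surface at z = 0. Lengths are in m, angles in rad, forces in N, time in s.
With the tool pointing down it reaches from about 0.3 to 0.775 m from the base axis. Payload 14.6 kg.
Tool frame: the origin (TCP) lies midway between the tips of the shut fingers; the grasp point (between the pads) lies 19 mm behind it; z points along the fingers, y is the line along which they close (so a half turn about z gives the same grasp; the last joint's range is limited). The gripper opens to 94 mm and grips with 3 to 60 N. Pads are 16 mm wide; open, the fingers measure 119 mm over their backs; the gripper's body (75 mm by 177 mm) begins 78 mm behind the grasp point.
Start: joints at [-1.315, 0.3, 1.521, -0, 1.321, -0.067], TCP at [0.174, -0.522, 0.205] pointing down, gripper open.
Joint ranges: [-3.03, 3.03], [-0.79, 2.21], [0.23, 2.52], [-1.04, 4.18], [0, 3.07], [-2.55, 2.55]. Speed limits (rad/s): [2.22, 2.22, 2.57, 3.14, 3.14, 3.14].

### API

Orientations are given as [roll, pitch, yaw] about the fixed x, y, z axes, in that order (R = Rz(yaw) Ry(pitch) Rx(roll)).
In Python, from station import telemetry, optics, ctrl gives the robot as it stands.
- The arm moves only by the tool carry_out, never from a script. Its argument "plan" is a list that holds one entry, the list of rows, each a list of 7 numbers: the shift along the tool's x, y, z in mm, then the turn, a rotation vector about the tool's x, y, z in rad, then the finger opening in mm, from 0 to 94. A call has 1 to 20 rows; each row shifts and turns the commanded pose from where the row before left it, along the tool's axes as they then stand; what a row does not reach is not made up. A row lasts 1/12 s, in which the tool goes at most 41.7 mm and 7.16 degrees, less where a joint would pass 70% of its speed; a pose out of reach is approached as far as the arm can. A call with a gripper value outside its range is refused whole. The fingers move at their own pace and stop on an object; "squeeze" is the grip in N (left out, the last holds). Time passes only in rows, so rows that do not move let the fingers close. It gives the time, the measured TCP pose, the force, the opening and the grip force at its end, in the units of the state.
- telemetry.get_obs(): the state, without advancing time (a new reading comes with each control period).
- optics.camera(name): name is "scene" or "top"; returns a dict with "pixels" (384x512x3 uint8, red, green, blue), "intrinsics" (3x3 intrinsics, pixels), "dist_coeffs" ([k1, k2, p1, p2, k3] as OpenCV has them; the pictures are not rectified), "origin" and "rotation" of the camera in the world. Camera axes: x right, y down, z forward; pixel columns grow to the right and rows downward; lengths in m; the calibration is good to about 2 mm. A picture is of the moment at which its call begins. There is no depth.
- ctrl.hand_in(): hands the job in; it is judged then, once.
The state is a dict: "time_s": time; "qpos": joint angles; "joint_vel": joint speeds; "tau": joint torques, N m; "ee_pos": TCP position; "eef_rot": TCP orientation; "force": force on the tool from outside, world axes, zero at the start; "moment": the same for the moment, N m; "grip_width": finger opening in m; "grip_force": force on a finger pad.
Only numpy, scipy, OpenCV 4.12 (cv2) and the standard library are available. Lean on these libraries where they do the work, as an engineer would, in place of code of your own. Each camera call takes 0.05 s, during which the arm holds its last target. There are 200 camera calls.

## Working session

There is one attempt and no reset: what is moved stays moved. The work goes in short steps, Python scripts to look and compute and a tool call to move; the robot and the scene stay as the last step left them, time stands still between calls to the robot, and variables do not carry over. Pictures are saved under pics/ and viewed, at most 10 in all, crops included, and the job is handed in when it is done.

Besides the shell and the picture viewer there is one more tool, called after "Emit:" in YAML: its name, and indented under it one key for each argument. carry_out: Moves the arm, as the interface text tells. Its arguments: {"type":"object","properties":{"plan":{"type":"array","items":{"type":"array","items":{"type":"array","items":{"type":"number"}}}},"squeeze":{"type":"number"}},"required":["plan"]}

```bash
mkdir -p pics
python3 - <<'E'
from station import telemetry, optics
import cv2, numpy as np, pickle
o=telemetry.get_obs(); print(o)
for n in("scene","top"):
    c=optics.camera(n); pickle.dump(c,open(n+'.pkl','wb'))
    print(n,c['intrinsics'].tolist(),c['dist_coeffs'],c['origin'],np.round(c['rotation'],3).tolist())
    cv2.imwrite(f'pics/{n}0.png',cv2.resize(c['pixels'][:,:,::-1],(800,600),interpolation=cv2.INTER_CUBIC))
E
```

```text
{'time_s': 0.0, 'qpos': array([-1.31460242e+00,  3.00454516e-01,  1.52158486e+00, -1.28098322e-05,
        1.32070739e+00, -6.66390777e-02]), 'joint_vel': array([-0.00206037, -0.00122202,  0.00168863, -0.00047478, -0.00019523,
        0.00016713]), 'tau': array([ 1.82587155e-03, -5.31803691e+01, -3.52735949e+01,  7.08800275e-02,
        2.44013773e-02, -8.21089202e-05]), 'ee_pos': array([ 0.17439586, -0.52133749,  0.20489383]), 'eef_rot': array([-3.14044028e+00, -6.44715420e-05,  3.22836124e-01]), 'force': array([0.3920626 , 0.77711924, 0.0084735 ]), 'moment': array([-0.0120914 , -0.03678797,  0.01323533]), 'grip_force': 0.0, 'grip_width': 0.09383001449073453}
scene [[485.78915382920604, 0.0, 253.79603646274384], [0.0, 485.78915382920604, 188.13209874618454], [0.0, 0.0, 1.0]] [-0.03834456  0.          0.          0.          0.        ] [-0.02176056  1.0941649   0.90930529] [-2.118, 0.015, -2.727]
top [[370.32154393513673, 0.0, 254.24816427649384], [0.0, 370.32154393513673, 185.7236631738152], [0.0, 0.0, 1.0]] [-0.0218072  0.         0.         0.         0.       ] [ 0.16623833 -0.07436993  1.3066361 ] [-2.871, 0.004, -1.5]
```

View pics/scene0.png

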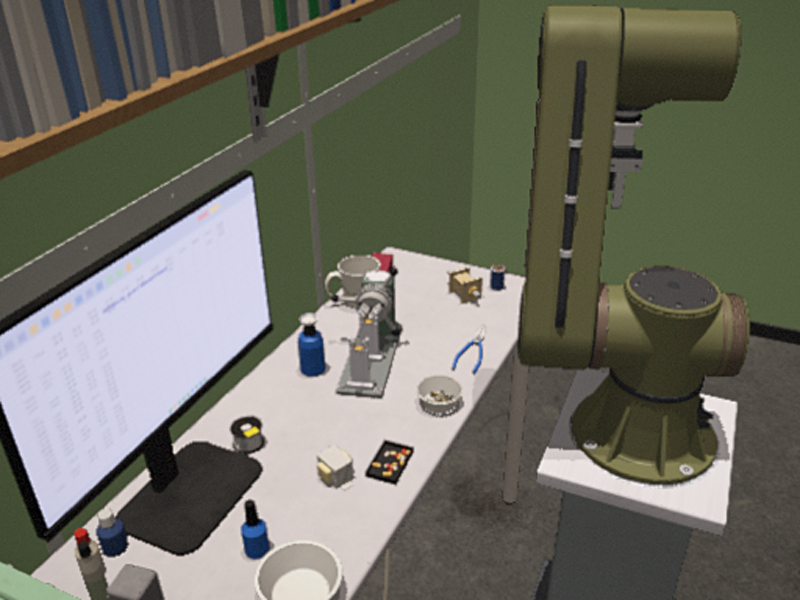

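View pics/top0.png

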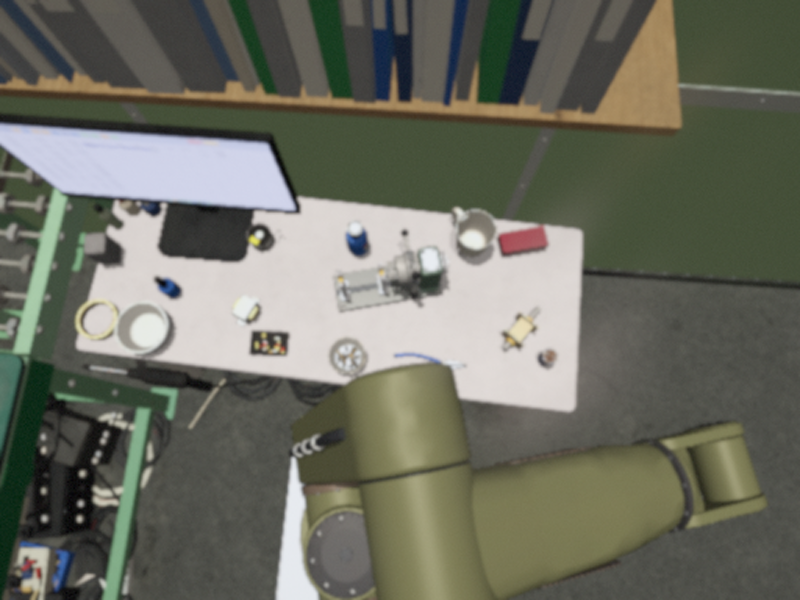

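```bash
cat > h.py <<'E'
import cv2, numpy as np, pickle
from scipy.spatial.transform import Rotation as Ro
def load(n): return pickle.load(open(n+'.pkl','rb'))
def RR(c):
    r=np.array(c['rotation']); return r if r.shape==(3,3) else Ro.from_euler('xyz',r).as_matrix()
def ray(c,p):
    u=cv2.undistortPoints(np.array([[p]],float),np.array(c['intrinsics']),np.array(c['dist_coeffs']))[0,0]
    d=RR(c)@np.r_[u,1]; return np.array(c['origin']),d/np.linalg.norm(d)
def plane(c,p,z):
    o,d=ray(c,p); return o+d*(z-o[2])/d[2]
def proj(c,P):
    R=RR(c); return cv2.projectPoints(np.atleast_2d(P).astype(float),cv2.Rodrigues(R.T)[0],-R.T@np.array(c['origin']),np.array(c['intrinsics']),np.array(c['dist_coeffs']))[0][:,0]
def tri(ps):
    A=np.zeros((3,3));b=np.zeros(3)
    for c,p in ps:
        o,d=ray(c,p);M=np.eye(3)-np.outer(d,d);A+=M;b+=M@o
    P=np.linalg.solve(A,b);return P,[np.linalg.norm(np.cross(P-ray(c,p)[0],ray(c,p)[1])) for c,p in ps]
def crop(c,x,y,w,h,s,f):
    im=cv2.resize(c['pixels'][y:y+h,x:x+w,::-1],None,fx=s,fy=s,interpolation=cv2.INTER_CUBIC)
    for i in range(0,w,10): cv2.line(im,(i*s,0),(i*s,12 if i%50 else 25),(0,0,255),1); i%20 or cv2.putText(im,str(x+i),(i*s,24),0,.35,(0,0,255),1)
    for i in range(0,h,10): cv2.line(im,(0,i*s),(8,i*s),(0,0,255),1); i%20 or cv2.putText(im,str(y+i),(10,i*s+4),0,.35,(0,0,255),1)
    cv2.imwrite(f,im)
E
python3 - <<'E'
from h import *
t=load('top');s=load('scene')
crop(t,206,140,160,105,5,'pics/t1.png'); crop(s,205,155,130,105,6,'pics/s1.png')
for nm,p in dict(tabBR=(575,411),tabTR=(583,230),baseBL=(338,311),baseTL=(335,276)).items():
    P=plane(t,np.array(p)/1.5625,0);print(nm,P.round(3),proj(s,P).round(0)*1.5625)
E
```

```text
tabBR [ 0.277 -0.457  0.   ] [[551.5625 281.25  ]]
tabTR [ 0.709 -0.481  0.   ] [[387.5    245.3125]]
baseBL [0.467 0.09  0.   ] [[381.25   398.4375]]
baseTL [0.551 0.105 0.   ] [[337.5    392.1875]]
```

View pics/t1.png

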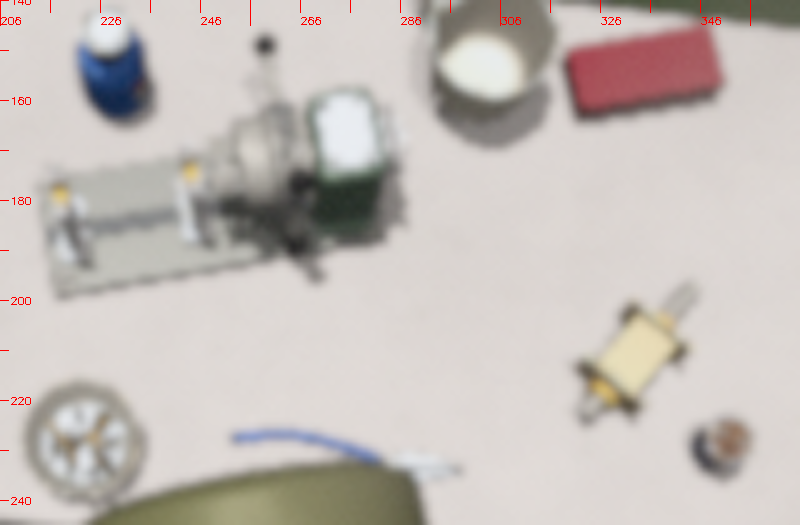

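View pics/s1.png

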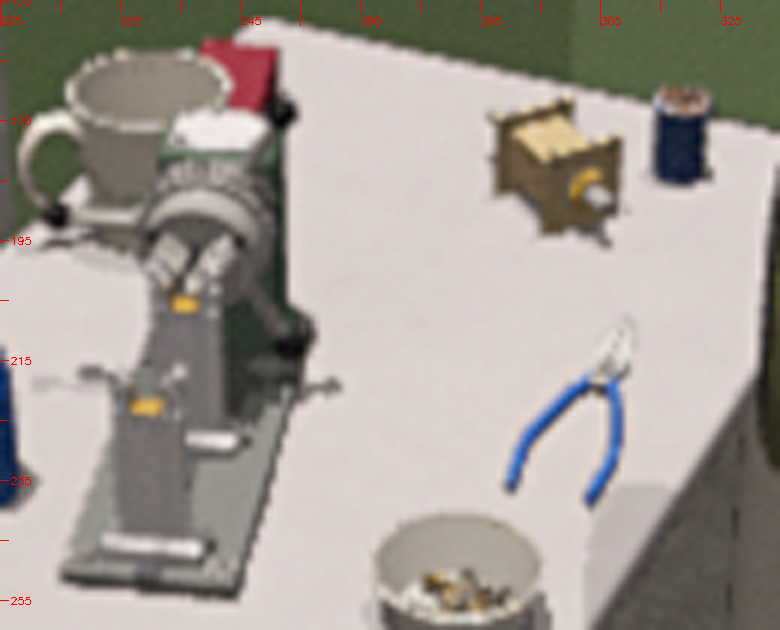

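```bash
cat > m.py <<'E'
from h import *
def blobs(c,lo,hi,box,amin=2):
    x,y,w,h=box; im=c['pixels'][y:y+h,x:x+w]; hsv=cv2.cvtColor(cv2.resize(im,None,fx=4,fy=4,interpolation=cv2.INTER_CUBIC),cv2.COLOR_RGB2HSV)
    m=cv2.inRange(hsv,np.array(lo),np.array(hi)); n,l,s,ce=cv2.connectedComponentsWithStats(m)
    return [(ce[i]/4-.375+[x,y],s[i,4]/16) for i in range(1,n) if s[i,4]/16>amin], m
E
python3 - <<'E'
from m import *
t=load('top');s=load('scene')
for nm,c,b in(('T',t,(206,165,50,35)),('S',s,(220,195,30,35))):
    for p,a in blobs(c,(14,110,110),(30,255,255),b)[0]: print('orange',nm,p.round(2),a)
for nm,c,b in(('T',t,(250,140,25,55)),('S',s,(205,165,60,55))):
    for p,a in blobs(c,(0,0,0),(180,255,45),b,1.5)[0]: print('black',nm,p.round(2),a)
for nm,c,b in(('T',t,(318,190,30,40)),('S',s,(283,165,30,35))):
    for p,a in blobs(c,(18,50,150),(35,200,255),b)[0]: print('beige',nm,p.round(2),a)
B={'A':((266,177),(252.3,173.3)),'B':((258.8,149),(214.2,190.8)),'C':((265.5,188.5),(253.7,211.3))}
Q=[]
for k,(a,b) in B.items():
    P,e=tri([(t,a),(s,b)]);Q.append(P);print(k,P.round(4),np.round(e,4))
print('cen',np.mean(Q,0).round(4),[np.linalg.norm(q-np.mean(Q,0)).round(4) for q in Q])
for a,b in(((218,178.6),(229.7,222.7)),((244,174.4),(235.7,205.5))): print('rest',tri([(t,a),(s,b)]))
for p in((40,180),(60,298),(385,240)): print('base',plane(t,(206+p[0]/5-.4,140+p[1]/5-.4),.012).round(4))
# scene base corners
for p in((62,575),(237,593)): print('baseS',plane(s,(205+p[0]/6-.4,155+p[1]/6-.4),.006).round(4))
E
```

```text
orange S [235.24 205.13] 11.125
orange S [228.89 222.3 ] 11.75
black T [266.15 176.62] 2.9375
black S [251.03 173.43] 13.9375
black S [250.55 184.26] 3.0
black S [214.01 190.66] 7.4375
black S [250.81 189.98] 2.4375
black S [250.86 200.17] 10.9375
black S [252.83 212.35] 19.8125
beige T [335.17 207.97] 100.875
beige T [326.93 217.13] 32.875
beige S [296.4  177.51] 58.5
beige S [302.   184.52] 9.9375
A [ 0.5115 -0.0833  0.1739] [0.0012 0.0012]
B [ 0.6327 -0.0528  0.1002] [0.0003 0.0003]
C [ 0.5108 -0.0855  0.0327] [0.0004 0.0004]
cen [ 0.5517 -0.0738  0.1023] [np.float64(0.0827), np.float64(0.0837), np.float64(0.0815)]
rest (array([0.51553082, 0.07850259, 0.09512208]), [np.float64(0.0015766970372360603), np.float64(0.0015766970372360076)])
rest (array([ 0.53723918, -0.00871516,  0.095668  ]), [np.float64(0.0008583055116042509), np.float64(0.0008583055116044403)])
base [0.5515 0.1067 0.012 ]
base [0.4642 0.0834 0.012 ]
base [ 0.5237 -0.1473  0.012 ]
baseS [0.5505 0.1113 0.006 ]
baseS [0.465  0.0906 0.006 ]
```

Run:
```python
from m import *
t=load('top');s=load('scene')
crop(t,315,190,45,48,12,'pics/t2.png')
cp=lambda x,y:(206+x/5-.4,140+y/5-.4)
a=plane(t,cp(692,286),.028);b=plane(t,cp(584,418),.028)
print('ends',a.round(4),b.round(4),np.linalg.norm(a-b))
print('cheek-nut side', plane(t,cp(602,389),.028).round(4), plane(t,cp(665,321),.028).round(4))
for z in(.045,.05,.056): print(z,plane(t,(335.17,207.97),z).round(4),plane(s,(296.4,177.5),z).round(4))
# four cheek top corner guesses from top view crop
for p in((630,308),(682,350),(585,366),(633,410)): print('corner',plane(t,cp(*p),.056).round(4))
print('cap top',plane(t,cp(733,436),.06).round(4),'scene cap top',plane(s,(205+683/6-.4,155+100/6-.4),.06).round(4))
```

```text
ends [ 0.5007 -0.3659  0.028 ] [ 0.4005 -0.2914  0.028 ] 0.12486431077659861
cheek-nut side [ 0.4219 -0.3035  0.028 ] [ 0.4738 -0.347   0.028 ]
0.045 [ 0.454  -0.3316  0.045 ] [ 0.45   -0.3216  0.045 ]
0.05 [ 0.4529 -0.3306  0.05  ] [ 0.4472 -0.3134  0.05  ]
0.056 [ 0.4515 -0.3294  0.056 ] [ 0.444  -0.3036  0.056 ]
corner [ 0.4746 -0.3167  0.056 ]
corner [ 0.4474 -0.353   0.056 ]
corner [ 0.4315 -0.2865  0.056 ]
corner [ 0.4032 -0.3199  0.056 ]
cap top [ 0.3893 -0.3872  0.06  ] scene cap top [ 0.3842 -0.3683  0.06  ]
```

View pics/t2.png

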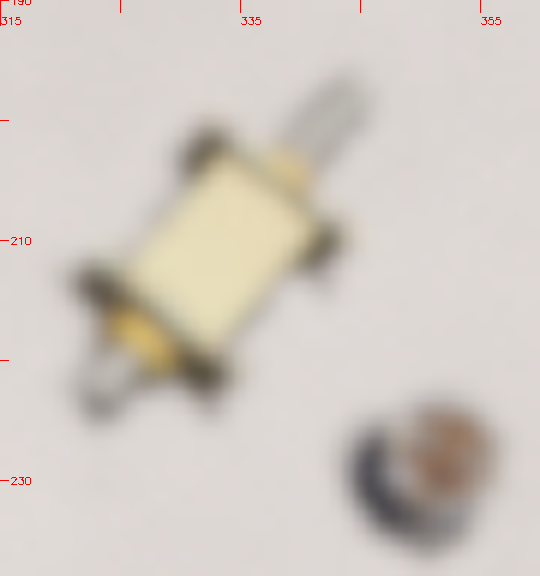

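Run:
```python
from m import *
s=load('scene');t=load('top')
cs=lambda x,y:(205+x/6-.4,155+y/6-.4)
b=np.array([.4506,-.3287]);u=np.array([.802,-.597]);v=np.array([u[1],-u[0]])
def r(n,P): d=P[:2]-b; print(n,P.round(4),'along',round(d@u*1e3,1),'across',round(d@v*1e3,1))
r('stub end',plane(s,cs(607,198),.028))
r('near cheek c',plane(s,cs(581,190),.028))
for p in((495,115),(572,100),(548,148),(620,140)): r('top corner',plane(s,cs(*p),.056))
ct=lambda x,y:(315+x/12-.46,190+y/12-.46)
for p in((210,135),(325,235),(95,275),(210,378)): r('T corner',plane(t,ct(*p),.056))
r('Tnut near',plane(t,ct(145,340),.028)); r('Tend',plane(t,ct(98,415),.028));r('Tend far',plane(t,ct(357,78),.03))
r('cap',plane(t,ct(452,455),.06));
```

```text
stub end [ 0.4058 -0.2957  0.028 ] along -55.7 across 0.3
near cheek c [ 0.4226 -0.2985  0.028 ] along -40.5 across -7.5
top corner [ 0.4831 -0.316   0.056 ] along 18.5 across -29.6
top corner [ 0.4471 -0.3502  0.056 ] along 10.0 across 19.4
top corner [ 0.4414 -0.2915  0.056 ] along -29.6 across -24.4
top corner [ 0.4058 -0.316   0.056 ] along -43.5 across 16.5
T corner [ 0.4762 -0.3182  0.056 ] along 14.3 across -23.7
T corner [ 0.449  -0.3517  0.056 ] along 12.4 across 19.4
T corner [ 0.4327 -0.286   0.056 ] along -39.9 across -23.6
T corner [ 0.4051 -0.3193  0.056 ] along -42.1 across 19.6
Tnut near [ 0.4204 -0.3057  0.028 ] along -38.0 across -0.4
Tend [ 0.3973 -0.2925  0.028 ] along -64.3 across 2.8
Tend far [ 0.503  -0.3665  0.03  ] along 64.6 across -1.0
cap [ 0.3871 -0.3872  0.06  ] along -16.0 across 84.8
```

Emit:
carry_out:
  plan:
    - [[23.6,-17.3,0,0,0,0,0],[23.6,-17.3,0,0,0,0,0],[23.6,-17.3,0,0,0,0,0],[23.6,-17.3,0,0,0,0,0],[23.6,-17.3,0,0,0,0,0],[23.6,-17.3,0,0,0,0,0],[23.6,-17.3,0,0,0,0,0],[23.6,-17.3,0,0,0,0,0],[23.6,-17.3,0,0,0,0,0],[23.6,-17.3,0,0,0,0,0],[23.6,-17.3,0,0,0,0,0],[23.6,-17.3,0,0,0,0,0],[23.6,-17.3,0,0,0,0,0],[23.6,-17.3,0,0,0,0,0],[23.6,-17.3,0,0,0,0,0],[23.6,-17.3,0,0,0,0,0],[23.6,-17.3,0,0,0,0,0],[23.6,-17.3,0,0,0,0,0]]

```text
time_s: 1.6
ee_pos: [0.4791, -0.0901, 0.2053]
eef_rot: [-3.141, 0.0, 0.323]
force: [-0.4, -0.8, -0.2]
grip_width: 0.0006
grip_force: 0.0
```

Emit:
carry_out:
  plan:
    - [[0,0,0,0,0,-0.1244,0],[0,0,0,0,0,-0.1244,0],[0,0,0,0,0,-0.1244,0],[0,0,0,0,0,-0.1244,0],[0,0,0,0,0,-0.1244,0],[0,0,0,0,0,-0.1244,0],[0,0,0,0,0,-0.1244,0],[0,0,0,0,0,-0.1244,0],[0,0,0,0,0,-0.1244,0],[0,0,0,0,0,-0.1244,0],[0,0,0,0,0,-0.1244,0],[0,0,0,0,0,-0.1244,0],[0,0,0,0,0,0,0]]

```text
time_s: 2.68
ee_pos: [0.4784, -0.0915, 0.2052]
eef_rot: [-3.141, -0.0, 1.822]
force: [0.0, -0.3, -0.3]
grip_width: 0.0001
grip_force: 0.0
```

Emit:
carry_out:
  plan:
    - [[0,0,11,0,0,0,0],[0,0,11,0,0,0,0],[0,0,11,0,0,0,0],[0,5,0,0,0,0,0],[0,5,0,0,0,0,0],[0,5,0,0,0,0,0],[0,5,0,0,0,0,0],[0,5,0,0,0,0,0],[0,5,0,0,0,0,0],[0,5,0,0,0,0,0],[0,5,0,0,0,0,0]]

```text
time_s: 3.6
ee_pos: [0.5196, -0.0819, 0.1812]
eef_rot: [3.133, 0.004, 1.816]
force: [-33.6, 9.3, 90.4]
grip_width: 0.0003
grip_force: 42.1
```

Run:
```python
from m import *
from station import optics
for n in("scene","top"): pickle.dump(optics.camera(n),open(n+'.pkl','wb'))
a=load('scene');b=load('top')
crop(a,190,140,90,75,4,'pics/a.png');crop(b,215,140,90,75,4,'pics/b.png')
cv2.imwrite('pics/p1.png',np.hstack([cv2.imread('pics/a.png'),cv2.imread('pics/b.png')]))
```

```text
(no output)
```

View pics/p1.png

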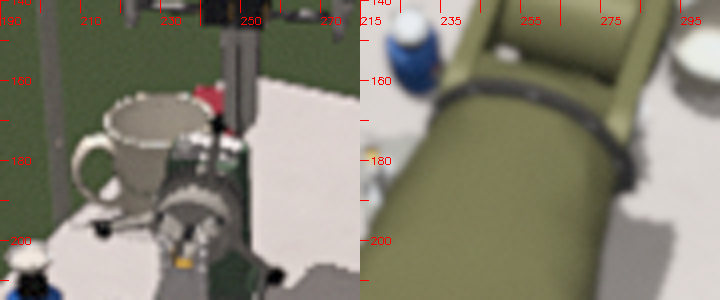

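Emit:
carry_out:
  plan:
    - [[0,0,-5,0,0,0,0],[0,0,-5,0,0,0,0],[0,0,0,0,0,0,0]]

```text
time_s: 3.95
ee_pos: [0.5182, -0.0818, 0.1838]
eef_rot: [3.14, 0.001, 1.816]
force: [0.2, 0.4, -0.7]
grip_width: 0.0007
grip_force: 0.0
```

Run:
```python
from m import *
from station import optics
c=optics.camera('scene');pickle.dump(c,open('scene.pkl','wb'))
bl=blobs(c,(0,0,0),(180,255,45),(205,150,60,70),1.5)[0]
for p,a in bl: print(p.round(1),a)
C=np.array([.552,-.0735,.105]);xw=np.array([-.9703,-.2419,0])
yw=np.array([.2419,-.9703,0])
for p,a in bl:
    o,d=ray(c,p); P=o+d*((C-o)@yw)/(d@yw); print('on sleeve plane',((P-C)@xw).round(4),(P-C)[2].round(4),np.linalg.norm(P-C).round(4))
for l in(-.55,-.3,0,.2,.3,.4,.5): print(l,proj(c,C+.082*(np.sin(l)*xw+np.cos(l)*np.array([0,0,1]))).round(1))
```

```text
[243.9 170.6] 12.5625
[250.5 183.1] 8.5
[250.8 194.2] 8.6875
[215.5 197.1] 8.4375
[236.7 197.7] 2.875
[258.3 208.5] 11.375
on sleeve plane 0.0147 0.0763 0.0777
on sleeve plane 0.0341 0.0334 0.0478
on sleeve plane 0.0343 -0.0069 0.035
on sleeve plane -0.0808 -0.0284 0.0857
on sleeve plane -0.0115 -0.0244 0.027
on sleeve plane 0.0579 -0.0588 0.0825
-0.55 [[225.7 171.1]]
-0.3 [[231.5 169.2]]
0 [[239.2 168.7]]
0.2 [[244.4 169.5]]
0.3 [[247.  170.3]]
0.4 [[249.5 171.3]]
0.5 [[251.9 172.4]]
```

Emit:
carry_out:
  plan:
    - [[0,0,-2,0,0,0,0],[0,3,0,0,0,0,0],[0,3,0,0,0,0,0],[0,3,0,0,0,0,0],[0,0,0,0,0,0,0]]

```text
time_s: 4.42
ee_pos: [0.5268, -0.0795, 0.1852]
eef_rot: [3.141, 0.0, 1.816]
force: [-2.7, 1.1, 11.2]
grip_width: 0.0004
grip_force: 4.5
```

Run:
```python
from m import *
from station import optics
c=optics.camera('scene');pickle.dump(c,open('scene.pkl','wb'))
crop(c,205,125,75,60,10,'pics/p2.png')
C=np.array([.552,-.0735,.105]);xw=np.array([-.9703,-.2419,0]);yw=np.array([.2419,-.9703,0])
for p,a in blobs(c,(0,0,0),(180,255,45),(225,155,35,25),1.5)[0]:
    o,d=ray(c,p); P=o+d*((C-o)@yw)/(d@yw); print(p.round(1),a,'sleeve plane',((P-C)@xw).round(4),P[2].round(4))
print('tcp px',proj(c,np.array([.5268,-.0795,.1852])).round(1))
```

```text
[241.8 170.4] 11.0 sleeve plane 0.0079 0.1815
tcp px [[247.5 169.8]]
```

View pics/p2.png

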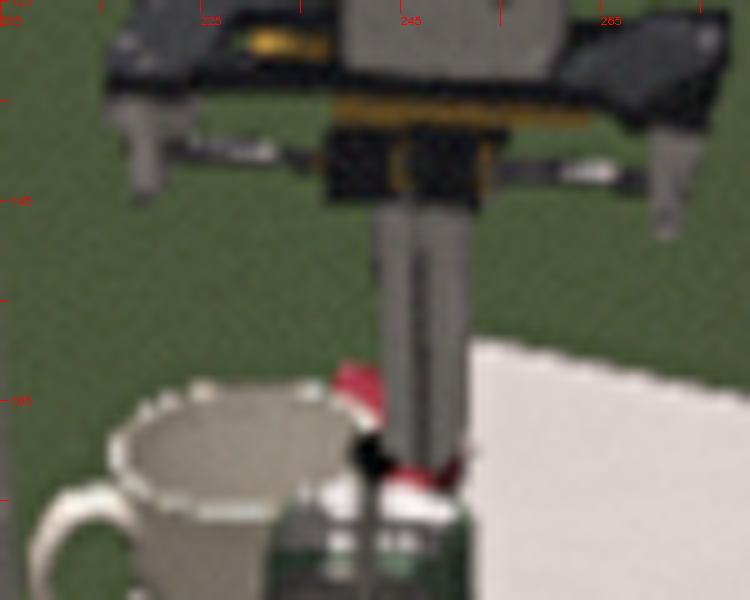

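Emit:
carry_out:
  plan:
    - [[0,0,-1.2,0,0,0,0],[0,4,-0.4,0,0,0,0],[0,4,-0.2,0,0,0,0],[0,4,0,0,0,0,0],[0,4,0.2,0,0,0,0],[0,4,0.4,0,0,0,0]]

```text
time_s: 4.97
ee_pos: [0.5467, -0.0746, 0.1872]
eef_rot: [3.139, 0.001, 1.816]
force: [-3.1, 1.7, 18.6]
grip_width: 0.0002
grip_force: 7.3
```

Emit:
carry_out:
  plan:
    - [[0,4,0.6,0,0,0,0],[0,4,0.8,0,0,0,0],[0,4,1.1,0,0,0,0],[0,4,1.2,0,0,0,0],[0,4,1.5,0,0,0,0],[0,0,0,0,0,0,0]]

```text
time_s: 5.47
ee_pos: [0.5658, -0.0698, 0.1805]
eef_rot: [3.141, 0.0, 1.816]
force: [-0.6, -0.2, 1.7]
grip_width: 0.0005
grip_force: 0.7
```

Emit:
carry_out:
  plan:
    - [[0,2,1,0,0,0,0],[0,2,1,0,0,0,0],[0,2,1,0,0,0,0],[0,0,0,0,0,0,0]]

```text
time_s: 5.8
ee_pos: [0.5712, -0.0684, 0.1774]
eef_rot: [3.141, 0.0, 1.816]
force: [-0.6, 0.0, 2.7]
grip_width: 0.0007
grip_force: 1.2
```

Emit:
carry_out:
  plan:
    - [[0,1,0.5,0,0,0,0],[0,1,0.5,0,0,0,0],[0,0,0,0,0,0,0]]

```text
time_s: 6.05
ee_pos: [0.5729, -0.068, 0.1765]
eef_rot: [3.141, 0.0, 1.816]
force: [-1.1, -0.4, 5.6]
grip_width: 0.0003
grip_force: 1.6
```

Emit:
carry_out:
  plan:
    - [[0,1,0.5,0,0,0,0],[0,1,0.5,0,0,0,0],[0,0,0,0,0,0,0]]

```text
time_s: 6.3
ee_pos: [0.5748, -0.0675, 0.1754]
eef_rot: [3.141, 0.0, 1.816]
force: [0.9, -0.6, 4.5]
grip_width: 0.0007
grip_force: 1.6
```

Emit:
carry_out:
  plan:
    - [[0,1,0,0,0,0,0],[0,1,0,0,0,0,0],[0,0,0,0,0,0,0]]

```text
time_s: 6.55
ee_pos: [0.5763, -0.0671, 0.1749]
eef_rot: [-3.14, -0.0, 1.816]
force: [-1.8, -1.5, 0.5]
grip_width: 0.0001
grip_force: 1.1
```

```bash
cat > lean.py <<'E'
from m import *
from station import optics
c=optics.camera('scene');pickle.dump(c,open('scene.pkl','wb'))
C=np.array([.552,-.0735,.105]);xw=np.array([-.9703,-.2419,0]);yw=np.array([.2419,-.9703,0])
for p,a in blobs(c,(0,0,0),(180,255,45),(195,155,80,70),1.5)[0]:
    o,d=ray(c,p); P=o+d*((C-o)@yw)/(d@yw)-C; x,z=P@xw,P[2]; r=np.hypot(x,z)
    if .07<r<.095: print(p.round(1),a,'r',r.round(3),'angle',np.arctan2(x,z).round(3), 'lean mod', ((np.arctan2(x,z)+1.2)%2.0944-1.2).round(3))
E
python3 lean.py
```

```text
[225.6 172. ] 11.5 r 0.08 angle -0.574 lean mod -0.574
[265.1 194.5] 9.5625 r 0.08 angle 1.618 lean mod -0.476
[227.3 210.4] 10.25 r 0.088 angle -2.614 lean mod -0.52
```

Emit:
carry_out:
  plan:
    - [[0,1,0,0,0,0,0],[0,1,0,0,0,0,0],[0,0,0,0,0,0,0]]

```text
time_s: 6.85
ee_pos: [0.5785, -0.0665, 0.1752]
eef_rot: [-3.141, -0.0, 1.816]
force: [-1.2, -1.2, 0.3]
grip_width: 0.0006
grip_force: 0.9
```

Emit:
carry_out:
  plan:
    - [[0,1,0.5,0,0,0,0],[0,1,0.5,0,0,0,0],[0,0,0,0,0,0,0]]

```text
time_s: 7.1
ee_pos: [0.5798, -0.0662, 0.1745]
eef_rot: [-3.14, -0.0, 1.816]
force: [-9.4, -1.2, 4.8]
grip_width: 0.0004
grip_force: 5.1
```

Emit:
carry_out:
  plan:
    - [[0,-10,0,0,0,0,0],[0,0,-25,0,0,0,40],[0,0,-25,0,0,0,70],[-21.4,-18.5,0,0,0,0,70],[-21.4,-18.5,0,0,0,0,70],[-21.4,-18.5,0,0,0,0,70],[-21.4,-18.5,0,0,0,0,70],[-21.4,-18.5,0,0,0,0,70],[-21.4,-18.5,0,0,0,0,70],[-21.4,-18.5,0,0,0,0,70],[-21.4,-18.5,0,0,0,0,70],[-21.4,-18.5,0,0,0,0,70],[-21.4,-18.5,0,0,0,0,70],[0,0,0,0,0,-0.114,70],[0,0,0,0,0,-0.114,70],[0,0,0,0,0,-0.114,70],[0,0,0,0,0,-0.114,70],[0,0,0,0,0,-0.114,70],[0,0,0,0,0,-0.114,70],[0,0,0,0,0,0,70]]

```text
time_s: 8.77
ee_pos: [0.4434, -0.321, 0.2245]
eef_rot: [3.141, 0.001, 2.505]
force: [-0.1, 0.5, -0.4]
grip_width: 0.07
grip_force: 0.0
```

```bash
python3 lean.py
```

```text
[225.3 172.4] 11.125 r 0.079 angle -0.598 lean mod -0.598
[265.3 193.8] 9.25 r 0.081 angle 1.587 lean mod -0.507
[228.  210.7] 5.375 r 0.088 angle -2.645 lean mod -0.55
```

Emit:
carry_out:
  plan:
    - [[0,0,33,0,0,0,70],[0,0,33,0,0,0,70],[0,0,33,0,0,0,70],[0,0,25,0,0,0,70],[0,0,22,0,0,0,70],[0,0,22,0,0,0,70],[0,0,22,0,0,0,70],[0,0,13,0,0,0,70],[0,0,9,0,0,0,70],[0,0,0,0,0,0,70]]

```text
time_s: 9.65
ee_pos: [0.4426, -0.3205, 0.0109]
eef_rot: [3.141, -0.002, 2.497]
force: [0.7, 0.7, -0.1]
grip_width: 0.0702
grip_force: 0.0
```

Close slowly, then lift a little.

Emit:
carry_out:
  plan:
    - [[0,0,0,0,0,0,55],[0,0,0,0,0,0,45],[0,0,0,0,0,0,38],[0,0,0,0,0,0,30],[0,0,0,0,0,0,25],[0,0,0,0,0,0,25],[0,0,0,0,0,0,25],[0,0,0,0,0,0,25]]
  squeeze: 30

```text
time_s: 10.32
ee_pos: [0.4432, -0.3211, 0.0128]
eef_rot: [-3.142, 0.001, 2.499]
force: [-1.5, 0.1, 4.9]
grip_width: 0.0337
grip_force: 29.9
```

Emit:
carry_out:
  plan:
    - [[0,0,-15,0,0,0,25],[0,0,-30,0,0,0,25],[0,0,-35,0,0,0,25],[0,0,-35,0,0,0,25],[0,0,-35,0,0,0,25],[0,0,-32,0,0,0,25],[0,0,-10,0,0,0,25],[0,0,0,0,0,0.0683,25],[0,0,0,0,0,0.0683,25],[0,0,0,0,0,0.0683,25],[0,0,0,0,0,0.0683,25],[0,0,0,0,0,0.0683,25],[0,0,0,0,0,0.0683,25],[0,0,0,0,0,0.0683,25],[0,0,0,0,0,0.0683,25],[0,0,0,0,0,0.0683,25],[0,0,0,0,0,0.0683,25]]

```text
time_s: 11.73
ee_pos: [0.4427, -0.3206, 0.2027]
eef_rot: [-3.14, -0.002, 1.813]
force: [0.2, -0.1, -2.7]
grip_width: 0.034
grip_force: 29.9
```

Emit:
carry_out:
  plan:
    - [[15,8,0,0,0,0,25],[25,12.8,0,0,0,0,25],[25,12.8,0,0,0,0,25],[25,12.8,0,0,0,0,25],[25,12.8,0,0,0,0,25],[25,12.8,0,0,0,0,25],[25,12.8,0,0,0,0,25],[25,12.8,0,0,0,0,25],[25,12.8,0,0,0,0,25],[25,12.8,0,0,0,0,25],[25,12.8,0,0,0,0,25],[25,12.8,0,0,0,0,25],[25,12.8,0,0,0,0,25],[10,4.3,0,0,0,0,25],[0,0,0,0,0,0,25],[0,0,0,0,0,0,25]]

```text
time_s: 13.07
ee_pos: [0.5246, 0.0345, 0.2034]
eef_rot: [-3.14, -0.0, 1.818]
force: [0.0, -0.4, -3.0]
grip_width: 0.0343
grip_force: 29.9
```

Run:
```python
from m import *
from station import optics,telemetry
o=telemetry.get_obs();print(o['ee_pos'],o['eef_rot'],o['force'])
for n in("scene","top"): pickle.dump(optics.camera(n),open(n+'.pkl','wb'))
a=load('scene');b=load('top')
crop(a,195,150,65,95,6,'pics/a.png');crop(b,205,140,65,95,6,'pics/b.png')
cv2.imwrite('pics/p3.png',np.hstack([cv2.imread('pics/a.png'),cv2.imread('pics/b.png')]))
```

```text
[0.5245518  0.0345249  0.20338103] [-3.13995886e+00 -1.94354949e-04  1.81755643e+00] [ 0.03225871 -0.43417257 -2.98967164]
```

View pics/p3.png

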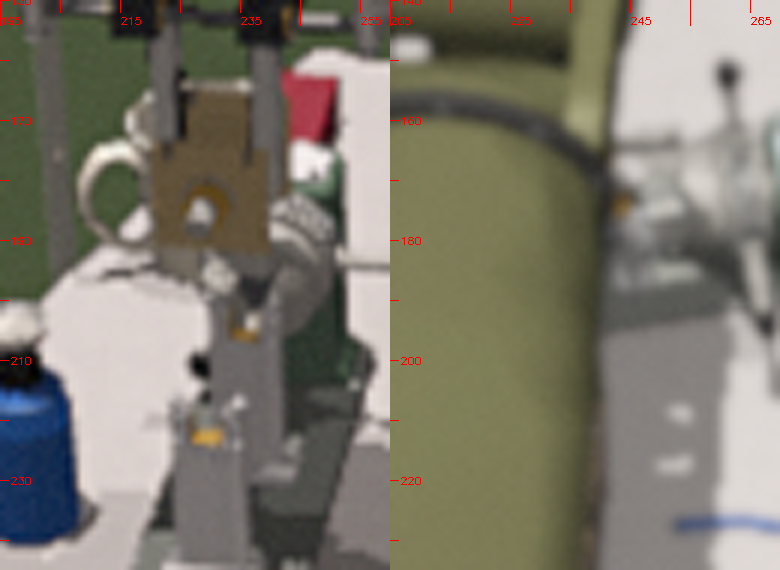

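Run:
```python
from m import *
s=load('scene')
x,y,w,h=195,150,65,95
im=cv2.resize(s['pixels'][170:196,214:246,::-1],None,fx=24,fy=24,interpolation=cv2.INTER_CUBIC)
cv2.imwrite('pics/p4.png',im[:600])
T=np.array([.5246,.0345,.2034+.0155]);xw=np.array([-.9703,-.2419,0]);yw=np.array([.2419,-.9703,0]);zz=np.array([0,0,1.])
pr=lambda P:((proj(s,P)-[214,170])*24+12).round(0)
for nm,P in dict(end=T-.054*yw,end_p5=T-.049*yw,nut=T-.037*yw,chTL=T-.028*yw-.028*xw+.028*zz,chTR=T-.028*yw+.028*xw+.028*zz,chBR=T-.028*yw+.028*xw-.028*zz,chBL=T-.028*yw-.028*xw-.028*zz).items(): print(nm,pr(P)[0])
```

```text
end [331. 434.]
end_p5 [340. 412.]
nut [362. 358.]
chTL [131.  92.]
chTR [608. 127.]
chBR [623. 543.]
chBL [156. 506.]
```

View pics/p4.png

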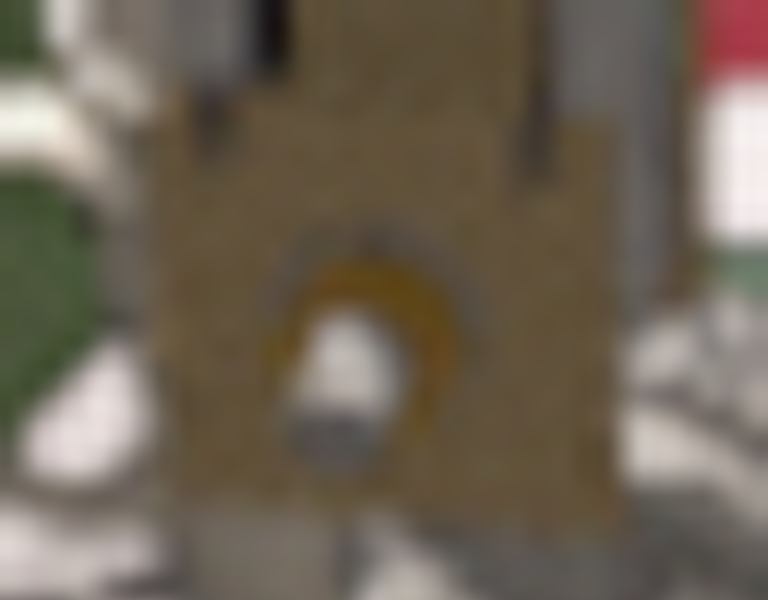

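Run:
```python
from m import *
s=load('scene')
T=np.array([.5246,.0345,0]);xw=np.array([-.9703,-.2419,0]);yw=np.array([.2419,-.9703,0])
bl=blobs(s,(14,110,110),(30,255,255),(220,198,30,30))[0]
for p,a in bl+[((235.24,205.13),0),((228.89,222.3),0)]:
    for z in(.093,.096,.099):
        d=plane(s,p,z)-T; print(np.round(p,1),a,z,'x',(d@xw*1e3).round(1),'y',(d@yw*1e3).round(1))
# slot walls of tail rest in current scene: gradient rows
g=cv2.cvtColor(s['pixels'],cv2.COLOR_RGB2GRAY).astype(int)
for r in range(214,234,1): print(r,g[r,218:242].tolist())
```

```text
[235.3 205.4] 4.875 0.093 x -3.2 y 48.9
[235.3 205.4] 4.875 0.096 x -2.1 y 44.5
[235.3 205.4] 4.875 0.099 x -1.1 y 40.0
[228.9 222.4] 10.8125 0.093 x -3.6 y -41.3
[228.9 222.4] 10.8125 0.096 x -2.5 y -45.4
[228.9 222.4] 10.8125 0.099 x -1.5 y -49.5
[235.2 205.1] 0 0.093 x -3.6 y 50.4
[235.2 205.1] 0 0.096 x -2.6 y 45.9
[235.2 205.1] 0 0.099 x -1.6 y 41.5
[228.9 222.3] 0 0.093 x -3.6 y -41.0
[228.9 222.3] 0 0.096 x -2.6 y -45.1
[228.9 222.3] 0 0.099 x -1.6 y -49.2
214 [215, 213, 213, 213, 213, 211, 210, 214, 219, 218, 171, 118, 108, 105, 103, 103, 103, 105, 101, 102, 102, 104, 105, 99]
215 [215, 214, 214, 213, 214, 207, 198, 204, 216, 195, 123, 61, 92, 101, 101, 100, 124, 115, 103, 102, 99, 103, 108, 103]
216 [214, 214, 215, 214, 208, 194, 174, 179, 194, 157, 84, 47, 91, 101, 103, 124, 176, 154, 112, 102, 102, 101, 105, 102]
217 [213, 213, 214, 215, 206, 159, 145, 158, 151, 131, 105, 92, 106, 105, 125, 150, 190, 161, 117, 101, 104, 103, 106, 103]
218 [213, 207, 205, 207, 206, 154, 125, 144, 135, 123, 126, 128, 121, 116, 146, 142, 129, 108, 100, 100, 102, 102, 106, 101]
219 [214, 197, 
[... 1107 characters left out ...]
 213, 216, 189, 131, 108, 114, 114, 114, 114, 115, 113, 112, 112, 114, 116, 100, 98, 97, 112, 130, 137, 141]
229 [212, 212, 215, 208, 152, 91, 105, 113, 114, 115, 115, 112, 118, 112, 113, 115, 116, 101, 99, 107, 111, 116, 118, 125]
230 [211, 213, 217, 189, 112, 72, 106, 113, 113, 114, 114, 115, 112, 113, 113, 113, 116, 102, 89, 86, 91, 93, 93, 97]
231 [203, 207, 216, 167, 79, 71, 104, 114, 116, 114, 116, 116, 115, 113, 112, 114, 116, 103, 73, 52, 68, 75, 77, 84]
232 [188, 191, 200, 146, 61, 70, 108, 115, 113, 113, 113, 114, 115, 113, 111, 114, 117, 105, 72, 56, 71, 80, 81, 80]
233 [188, 191, 165, 100, 47, 65, 105, 113, 115, 113, 113, 113, 116, 114, 113, 113, 118, 109, 78, 57, 71, 83, 78, 80]
```

Emit:
carry_out:
  plan:
    - [[0,2.8,0,0,0,0,25],[0,0,10,0,0,0,25],[0,0,15,0,0,0,25],[0,0,15,0,0,0,25],[0,0,15,0,0,0,25],[0,0,15,0,0,0,25],[0,0,10,0,0,0,25],[0,0,4,0,0,0,25],[0,0,0,0,0,0,25]]

```text
time_s: 13.92
ee_pos: [0.5273, 0.0351, 0.1195]
eef_rot: [-3.14, -0.0, 1.816]
force: [0.7, -0.2, -3.0]
grip_width: 0.0337
grip_force: 29.9
```

Run:
```python
from m import *
from station import optics,telemetry
o=telemetry.get_obs();print(o['ee_pos'],o['eef_rot'],o['force'])
c=optics.camera('scene');pickle.dump(c,open('scene.pkl','wb'))
crop(c,205,180,50,55,11,'pics/p5.png')
```

```text
[0.52727495 0.03505986 0.11950473] [-3.14013151e+00 -3.73452979e-04  1.81619254e+00] [ 0.72278236 -0.2290638  -3.01842362]
```

View pics/p5.png

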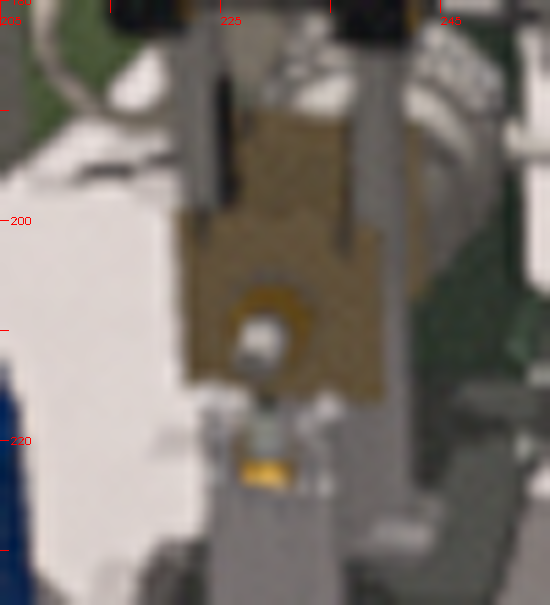

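Emit:
carry_out:
  plan:
    - [[0,0.8,0,0,0,0,25],[0,0,3,0,0,0,25],[0,0,3,0,0,0,25],[0,0,3,0,0,0,25],[0,0,3,0,0,0,25],[0,0,2,0,0,0,25],[0,0,0,0,0,0,25]]

```text
time_s: 14.55
ee_pos: [0.5281, 0.0355, 0.1064]
eef_rot: [-3.141, -0.0, 1.816]
force: [-5.2, -0.3, 4.0]
grip_width: 0.0337
grip_force: 30.0
```

Emit:
carry_out:
  plan:
    - [[0,0,2,0,0,0,25],[0,0,2,0,0,0,25],[0,0,2,0,0,0,25],[0,0,0,0,0,0,25]]

```text
time_s: 14.88
ee_pos: [0.5277, 0.0355, 0.1013]
eef_rot: [-3.14, 0.0, 1.817]
force: [-12.3, -0.2, 12.7]
grip_width: 0.0342
grip_force: 30.0
```

Emit:
carry_out:
  plan:
    - [[0,0,-2,0,0,0,25],[0,-1.5,-1,0,0,0,25],[0,-1.5,0,0,0,0,25],[0,0,0,0,0,0,25]]

```text
time_s: 15.22
ee_pos: [0.5253, 0.0348, 0.1033]
eef_rot: [3.142, -0.0, 1.817]
force: [-0.1, -0.1, -2.4]
grip_width: 0.0338
grip_force: 30.0
```

Emit:
carry_out:
  plan:
    - [[0,0,1.5,0,0,0,25],[0,0,1.5,0,0,0,25],[0,0,1,0,0,0,25],[0,0,0,0,0,0,25]]

```text
time_s: 15.55
ee_pos: [0.5261, 0.0349, 0.1]
eef_rot: [3.14, 0.0, 1.817]
force: [-0.1, 0.7, 4.6]
grip_width: 0.0337
grip_force: 30.0
```

Run:
```python
from m import *
from station import optics,telemetry
o=telemetry.get_obs();print(o['ee_pos'],o['force'],o['moment'])
c=optics.camera('scene');pickle.dump(c,open('scene.pkl','wb'))
g=cv2.cvtColor(c['pixels'],cv2.COLOR_RGB2GRAY).astype(int)
print('cols',222,'..')
for r in range(204,226): print(r,g[r,218:242].tolist())
T=o['ee_pos']+[0,0,.0155];yw=np.array([.2419,-.9703,0])
print(proj(c,[T-.054*yw,T-.037*yw]).round(1))
for p,a in blobs(c,(14,110,110),(30,255,255),(215,195,30,35),1)[0]: print('orange',p.round(1),a)
```

```text
[0.52614973 0.03485001 0.09998877] [-0.08260648  0.7454661   4.55815106] [-0.14087847 -0.18495677  0.06805777]
cols 222 ..
204 [213, 215, 218, 198, 140, 92, 92, 69, 51, 73, 81, 78, 79, 78, 78, 80, 80, 78, 78, 70, 90, 99, 94, 91]
205 [214, 215, 211, 175, 111, 74, 77, 72, 73, 77, 78, 81, 80, 80, 76, 79, 81, 77, 74, 63, 88, 96, 98, 90]
206 [215, 215, 200, 144, 86, 58, 66, 77, 83, 82, 76, 82, 81, 79, 79, 82, 84, 78, 66, 65, 86, 93, 97, 88]
207 [215, 216, 208, 149, 81, 60, 63, 78, 81, 81, 80, 86, 86, 84, 85, 86, 85, 86, 64, 64, 82, 84, 94, 84]
208 [213, 216, 217, 161, 86, 68, 70, 79, 83, 83, 82, 85, 84, 83, 81, 81, 83, 83, 65, 67, 81, 83, 93, 89]
209 [212, 214, 217, 163, 93, 79, 80, 83, 83, 86, 82, 83, 83, 84, 80, 82, 83, 83, 72, 73, 80, 85, 93, 87]
210 [212, 214, 217, 168, 93, 79, 83, 82, 82, 84, 83, 81, 84, 84, 84, 82, 80, 85, 82, 82, 83, 86, 90, 88]
211 [212, 215, 218, 173, 99, 80, 81, 81, 82, 80, 81, 73, 74, 79, 77, 81, 85, 85, 81, 82, 82, 82, 87, 90]
212 [215, 214, 217, 177, 109, 77, 79, 82, 80, 78, 73, 75, 75, 71, 72, 76, 79, 83, 82, 82, 83, 82, 89, 86]
213 [215, 216, 218, 184, 117,
[... 836 characters left out ...]
 103, 121, 116, 93, 79, 84, 81, 81, 89, 97]
221 [203, 198, 197, 201, 202, 158, 114, 107, 91, 87, 87, 80, 83, 90, 103, 111, 117, 99, 84, 89, 85, 85, 90, 99]
222 [211, 212, 215, 216, 218, 178, 136, 117, 97, 113, 98, 80, 76, 84, 101, 104, 117, 101, 93, 97, 99, 99, 100, 102]
223 [211, 213, 214, 216, 218, 185, 148, 119, 104, 134, 114, 98, 108, 97, 119, 115, 138, 113, 101, 104, 103, 106, 105, 104]
224 [213, 213, 214, 215, 217, 175, 122, 107, 107, 106, 108, 119, 132, 117, 129, 123, 148, 119, 97, 102, 104, 104, 106, 104]
225 [210, 212, 212, 214, 216, 179, 124, 113, 112, 106, 113, 111, 106, 110, 107, 107, 117, 101, 98, 101, 102, 103, 104, 104]
[[228.3 218.5]
 [229.6 215.2]]
orange [227.5 222.4] 4.375
```

Emit:
carry_out:
  plan:
    - [[0,0,-3,0,0,0,25],[0,0,-3,0,0,0,25],[2,0,0,0,0,0,25],[2,0,0,0,0,0,25],[0,0,2,0,0,0,25],[0,0,2,0,0,0,25],[0,0,2,0,0,0,25],[0,0,0,0,0,0,25]]

```text
time_s: 16.27
ee_pos: [0.5242, 0.0387, 0.0988]
eef_rot: [-3.141, -0.0, 1.817]
force: [0.0, -0.2, -2.6]
grip_width: 0.0335
grip_force: 30.0
```

Emit:
carry_out:
  plan:
    - [[0,0,1,0,0,0,25],[0,0,1,0,0,0,25],[0,0,0,0,0,0,25]]

```text
time_s: 16.52
ee_pos: [0.5245, 0.0386, 0.0972]
eef_rot: [-3.141, -0.0, 1.817]
force: [0.4, -0.1, -1.7]
grip_width: 0.0341
grip_force: 30.0
```

```bash
cat > st.py <<'E'
from m import *
from station import optics,telemetry
o=telemetry.get_obs();print(o['ee_pos'].round(4),o['force'].round(1),o['moment'].round(2))
c=optics.camera('scene');pickle.dump(c,open('scene.pkl','wb'))
g=cv2.cvtColor(c['pixels'],cv2.COLOR_RGB2GRAY).astype(int)
for r in range(211,227): print(r,g[r,223:236].tolist())
T=o['ee_pos']+[0,0,.0155];yw=np.array([.2419,-.9703,0])
print(proj(c,[T-.054*yw,T-.037*yw]).round(1))
E
python3 st.py
```

```text
[0.5245 0.0386 0.0972] [ 0.4 -0.1 -1.7] [-0.03 -0.12 -0.  ]
211 [79, 79, 78, 83, 81, 82, 85, 81, 84, 83, 86, 85, 81]
212 [78, 81, 81, 81, 78, 78, 80, 75, 79, 80, 81, 85, 83]
213 [79, 83, 79, 80, 76, 75, 74, 69, 74, 75, 79, 79, 84]
214 [104, 118, 95, 81, 76, 73, 72, 73, 72, 70, 76, 81, 82]
215 [165, 168, 126, 86, 76, 74, 74, 74, 74, 71, 68, 83, 84]
216 [179, 181, 157, 112, 82, 92, 86, 77, 73, 72, 79, 135, 113]
217 [119, 148, 163, 136, 97, 133, 140, 123, 92, 106, 120, 162, 130]
218 [97, 128, 150, 135, 107, 161, 176, 158, 116, 137, 138, 128, 99]
219 [101, 132, 128, 107, 104, 150, 171, 159, 116, 122, 127, 108, 87]
220 [99, 106, 112, 91, 97, 120, 146, 143, 111, 100, 123, 115, 92]
221 [116, 110, 110, 91, 81, 76, 83, 94, 94, 99, 109, 120, 97]
222 [163, 135, 117, 96, 116, 97, 74, 73, 78, 102, 107, 115, 95]
223 [185, 146, 119, 103, 136, 113, 84, 80, 84, 121, 117, 138, 113]
224 [175, 122, 110, 107, 106, 101, 98, 97, 98, 126, 126, 150, 120]
225 [178, 125, 113, 114, 107, 102, 105, 105, 103, 104, 111, 119, 99]
226 [175, 119, 110, 115, 111, 106, 104, 103, 103, 106, 113, 115, 100]
[[228.3 220.2]
 [229.5 216.8]]
```

Emit:
carry_out:
  plan:
    - [[0,0,1,0,0,0,25],[0,0,1,0,0,0,25],[0,0,0,0,0,0,25]]

```text
time_s: 16.82
ee_pos: [0.5244, 0.0387, 0.0953]
eef_rot: [-3.141, -0.0, 1.817]
force: [-0.4, 0.4, -2.1]
grip_width: 0.0339
grip_force: 30.0
```

Emit:
carry_out:
  plan:
    - [[0,0,1,0,0,0,25],[0,0,1,0,0,0,25],[0,0,0,0,0,0,25]]

```text
time_s: 17.07
ee_pos: [0.5245, 0.0387, 0.0933]
eef_rot: [-3.141, -0.0, 1.817]
force: [-0.6, -0.9, -1.9]
grip_width: 0.0335
grip_force: 30.0
```

Emit:
carry_out:
  plan:
    - [[0,0,1,0,0,0,25],[0,0,1,0,0,0,25],[0,0,0,0,0,0,25]]

```text
time_s: 17.32
ee_pos: [0.5248, 0.0385, 0.092]
eef_rot: [3.141, 0.0, 1.817]
force: [-3.2, -1.3, 5.5]
grip_width: 0.0338
grip_force: 30.0
```

Emit:
carry_out:
  plan:
    - [[0,0,1,0,0,0,25],[0,0,0.5,0,0,0,25],[0,0,0,0,0,0,25]]

```text
time_s: 17.57
ee_pos: [0.5249, 0.0383, 0.0907]
eef_rot: [3.141, 0.001, 1.817]
force: [-3.1, -3.6, 6.2]
grip_width: 0.0338
grip_force: 30.0
```

```bash
python3 st.py
```

```text
[0.5249 0.0383 0.0907] [-3.1 -3.6  6.2] [-0.31  0.62  0.18]
211 [67, 69, 81, 82, 85, 81, 86, 82, 83, 84, 85, 86, 83]
212 [77, 80, 81, 80, 85, 83, 82, 81, 83, 83, 81, 84, 82]
213 [77, 82, 80, 82, 81, 83, 81, 79, 80, 81, 84, 84, 82]
214 [104, 118, 96, 79, 79, 82, 80, 75, 75, 76, 79, 81, 84]
215 [165, 169, 128, 89, 76, 81, 76, 69, 73, 68, 70, 85, 86]
216 [179, 183, 155, 111, 76, 71, 71, 69, 67, 71, 78, 132, 113]
217 [119, 149, 163, 135, 91, 73, 79, 75, 78, 109, 117, 161, 130]
218 [96, 126, 150, 135, 96, 117, 134, 126, 102, 137, 139, 127, 98]
219 [102, 131, 130, 105, 95, 158, 177, 169, 128, 120, 126, 109, 91]
220 [98, 108, 111, 91, 109, 164, 179, 171, 129, 102, 122, 118, 92]
221 [102, 110, 113, 91, 116, 144, 155, 148, 114, 103, 107, 116, 99]
222 [128, 132, 119, 91, 95, 92, 87, 97, 91, 102, 104, 116, 97]
223 [155, 146, 121, 100, 88, 81, 78, 80, 85, 119, 115, 139, 113]
224 [165, 122, 112, 107, 102, 93, 93, 93, 98, 129, 122, 150, 118]
225 [179, 125, 112, 114, 106, 103, 104, 105, 101, 105, 110, 118, 102]
226 [173, 121, 112, 113, 112, 106, 105, 105, 101, 106, 111, 120, 98]
[[228.3 221.9]
 [229.6 218.5]]
```

Emit:
carry_out:
  plan:
    - [[0,-0.3,0.7,0,0,0,25],[0,0,0.5,0,0,0,25],[0,0,0,0,0,0,25]]

```text
time_s: 17.87
ee_pos: [0.5248, 0.0381, 0.0897]
eef_rot: [3.14, 0.001, 1.817]
force: [-1.8, -5.5, 8.5]
grip_width: 0.0338
grip_force: 30.0
```

Emit:
carry_out:
  plan:
    - [[0,0,0.7,0,0,0,25],[0,0,0.5,0,0,0,25],[0,0,0,0,0,0,25]]

```text
time_s: 18.12
ee_pos: [0.5249, 0.0381, 0.0885]
eef_rot: [3.14, 0.001, 1.816]
force: [-1.8, -5.4, 8.2]
grip_width: 0.0338
grip_force: 30.0
```

```bash
python3 st.py|grep -v '^21[1-6]'
```

```text
[0.5249 0.0381 0.0885] [-1.8 -5.4  8.2] [-0.59  0.33  0.16]
217 [120, 148, 164, 135, 90, 74, 77, 72, 75, 109, 121, 161, 129]
218 [97, 128, 150, 135, 97, 118, 133, 106, 90, 136, 138, 125, 101]
219 [100, 131, 131, 104, 88, 158, 177, 153, 112, 123, 126, 108, 87]
220 [100, 109, 108, 89, 98, 153, 175, 171, 128, 102, 122, 115, 90]
221 [101, 109, 111, 93, 108, 126, 148, 150, 116, 100, 108, 117, 98]
222 [127, 133, 118, 93, 85, 84, 87, 100, 92, 100, 104, 117, 98]
223 [146, 146, 122, 99, 90, 83, 80, 82, 84, 120, 116, 138, 112]
224 [151, 121, 112, 108, 104, 93, 93, 95, 98, 129, 124, 150, 116]
225 [179, 126, 113, 113, 109, 103, 106, 105, 101, 103, 113, 120, 97]
226 [174, 120, 112, 112, 113, 107, 101, 102, 102, 104, 111, 119, 100]
[[228.4 222.5]
 [229.6 219.1]]
```

Emit:
carry_out:
  plan:
    - [[-0.6,0,0.6,0,0,0,25],[-0.6,0,0.6,0,0,0,25],[0,0,0,0,0,0,25]]

```text
time_s: 18.42
ee_pos: [0.525, 0.0376, 0.0876]
eef_rot: [3.14, -0.0, 1.817]
force: [-3.9, 1.1, 10.8]
grip_width: 0.0341
grip_force: 30.0
```

Emit:
carry_out:
  plan:
    - [[0,0,0.6,0,0,0,25],[0,0,0.6,0,0,0,25],[0,0,0,0,0,0,25]]

```text
time_s: 18.67
ee_pos: [0.5251, 0.0375, 0.0874]
eef_rot: [3.14, 0.0, 1.817]
force: [-10.8, 0.4, 23.5]
grip_width: 0.0338
grip_force: 30.0
```

```bash
python3 st.py|grep -v '^21[1-6]'
```

```text
[0.5251 0.0375 0.0874] [-10.8   0.4  23.5] [0.33 1.96 0.13]
217 [120, 149, 162, 137, 88, 76, 78, 73, 75, 110, 118, 161, 130]
218 [96, 129, 150, 137, 98, 119, 133, 105, 91, 137, 139, 126, 101]
219 [100, 131, 130, 102, 92, 157, 175, 147, 110, 121, 127, 108, 86]
220 [99, 109, 114, 88, 98, 154, 173, 163, 117, 103, 123, 116, 94]
221 [102, 110, 111, 89, 102, 123, 144, 144, 112, 100, 110, 118, 97]
222 [126, 134, 117, 94, 101, 92, 89, 99, 92, 100, 104, 115, 96]
223 [143, 145, 120, 101, 112, 99, 86, 87, 87, 121, 115, 138, 113]
224 [149, 120, 112, 105, 103, 96, 95, 98, 98, 128, 125, 150, 117]
225 [179, 126, 112, 113, 107, 103, 104, 102, 104, 102, 109, 118, 98]
226 [175, 120, 112, 113, 111, 105, 103, 102, 103, 105, 114, 117, 98]
[[228.4 222.7]
 [229.7 219.4]]
```

Emit:
carry_out:
  plan:
    - [[0,-0.5,-0.5,0,0,0,25],[0,-0.5,-0.5,0,0,0,25],[0,0,0,0,0,0,25]]

```text
time_s: 18.97
ee_pos: [0.5247, 0.0375, 0.0875]
eef_rot: [3.138, 0.0, 1.816]
force: [0.8, 1.7, 8.3]
grip_width: 0.034
grip_force: 30.0
```

Emit:
carry_out:
  plan:
    - [[0,0,0.5,0,0,0,25],[0,0,0.5,0,0,0,25],[0,0,0,0,0,0,25]]

```text
time_s: 19.22
ee_pos: [0.5248, 0.0374, 0.0874]
eef_rot: [3.138, 0.0, 1.816]
force: [-4.1, -0.1, 20.1]
grip_width: 0.0339
grip_force: 30.0
```

```bash
python3 st.py|grep -v '^2[12][1-9]'
python3 - <<'E'
from m import *
from station import optics
c=optics.camera('top');pickle.dump(c,open('top.pkl','wb'))
c=load('top');g=cv2.cvtColor(c['pixels'],cv2.COLOR_RGB2GRAY).astype(int)
T=np.array([.525,.0375,.105]);yw=np.array([.2419,-.9703,0])
print(proj(c,[T+.072*yw,T+.045*yw]).round(1))
for r in range(164,186): print(r,g[r,238:262].tolist())
E
```

```text
[0.5248 0.0374 0.0874] [-4.1 -0.1 20.1] [ 0.57  0.94 -0.07]
220 [103, 107, 108, 89, 101, 152, 170, 158, 118, 104, 121, 119, 93]
[[228.5 222.7]
 [229.8 219.3]]
[[251.  172.8]
 [243.2 174.2]]
164 [127, 127, 123, 107, 86, 111, 161, 194, 206, 208, 206, 203, 196, 189, 182, 177, 176, 174, 173, 169, 162, 155, 153, 150]
165 [130, 131, 126, 113, 96, 131, 176, 197, 202, 199, 195, 191, 184, 177, 172, 172, 177, 178, 180, 176, 168, 161, 161, 153]
166 [131, 136, 131, 113, 103, 145, 185, 200, 198, 191, 186, 183, 179, 177, 175, 175, 182, 187, 187, 184, 174, 167, 167, 157]
167 [129, 138, 131, 110, 106, 155, 193, 204, 200, 192, 184, 180, 178, 180, 173, 174, 188, 194, 194, 190, 180, 172, 171, 161]
168 [119, 136, 132, 108, 108, 161, 198, 208, 205, 195, 185, 181, 179, 175, 169, 175, 194, 202, 201, 199, 191, 178, 169, 161]
169 [98, 124, 126, 102, 106, 154, 191, 203, 201, 193, 186, 183, 177, 170, 162, 176, 200, 209, 210, 206, 200, 185, 171, 165]
170 [76, 101, 106, 91, 98, 143, 173, 185, 186, 184, 182, 180, 173, 163, 156, 173, 198, 211, 212, 210, 204, 189, 174, 170]
171 [61, 73, 78, 74, 92, 129, 152, 163, 1
[... 968 characters left out ...]
136, 119, 108, 103, 101, 96, 92, 97, 111, 116, 115, 111, 106, 101]
180 [69, 65, 58, 55, 66, 83, 99, 110, 120, 129, 125, 112, 99, 96, 94, 86, 80, 85, 91, 95, 93, 91, 87, 91]
181 [67, 64, 57, 55, 68, 83, 93, 103, 111, 115, 110, 102, 92, 94, 97, 82, 67, 67, 72, 72, 73, 69, 70, 76]
182 [69, 64, 55, 58, 74, 89, 96, 98, 103, 101, 96, 90, 81, 83, 84, 74, 60, 62, 63, 62, 63, 62, 62, 67]
183 [70, 65, 59, 64, 83, 98, 99, 100, 103, 100, 93, 80, 71, 66, 67, 63, 58, 57, 60, 58, 59, 56, 59, 61]
184 [68, 62, 58, 67, 95, 113, 109, 102, 109, 114, 101, 82, 71, 68, 66, 67, 60, 58, 60, 63, 63, 60, 59, 60]
185 [65, 63, 62, 75, 105, 122, 117, 110, 118, 127, 117, 95, 81, 79, 80, 75, 68, 68, 68, 70, 70, 67, 61, 60]
```

Emit:
carry_out:
  plan:
    - [[0,0,-0.7,0,0,0,25],[0,0,-0.6,0,0,0,25],[0,0,0,0,0,0,33],[0,0,0,0,0,0,35],[0,0,0,0,0,0,38],[0,0,0,0,0,0,44],[0,0,0,0,0,0,52],[0,0,0,0,0,0,60],[0,0,0,0,0,0,60]]

```text
time_s: 20.07
ee_pos: [0.5234, 0.0372, 0.0863]
eef_rot: [-3.141, -0.0, 1.817]
force: [-0.6, 0.2, -0.8]
grip_width: 0.0592
grip_force: 0.0
```

```bash
python3 st.py|grep -v '^21[1-5]'
```

```text
[0.5234 0.0372 0.0863] [-0.6  0.2 -0.8] [-0.02 -0.1  -0.02]
216 [183, 183, 155, 111, 79, 75, 74, 70, 71, 72, 81, 132, 113]
217 [121, 152, 163, 138, 89, 72, 74, 76, 74, 110, 119, 163, 131]
218 [97, 128, 150, 137, 96, 105, 128, 125, 103, 137, 139, 126, 98]
219 [104, 131, 132, 106, 84, 145, 174, 165, 124, 121, 128, 108, 88]
220 [99, 107, 112, 91, 95, 151, 163, 155, 120, 102, 122, 115, 92]
221 [100, 111, 111, 91, 109, 122, 119, 132, 112, 99, 108, 119, 99]
222 [130, 134, 117, 95, 112, 99, 86, 98, 90, 104, 105, 116, 97]
223 [143, 145, 121, 99, 112, 99, 87, 85, 86, 118, 116, 137, 113]
224 [150, 120, 110, 109, 105, 99, 98, 97, 98, 130, 123, 149, 114]
225 [178, 125, 113, 113, 108, 104, 102, 103, 101, 103, 112, 122, 100]
226 [174, 122, 110, 114, 111, 105, 104, 103, 102, 104, 113, 119, 101]
[[229.  223.1]
 [230.2 219.7]]
```

Emit:
carry_out:
  plan:
    - [[0,0,-10,0,0,0,60],[0,0,-25,0,0,0,60],[0,0,-35,0,0,0,60],[0,0,-35,0,0,0,60],[0,0,-35,0,0,0,30],[0,0,0,0,0,0.121,0],[0,0,0,0,0,0.121,0],[0,0,0,0,0,0.121,0],[0,0,0,0,0,0.121,0],[0,0,0,0,0,0.121,0],[0,0,0,0,0,0.121,0],[0,0,0,0,0,0.121,0],[0,0,0,0,0,0.121,0],[0,0,0,0,0,0.121,0],[0,0,0,0,0,0.121,0],[0,0,0,0,0,0.121,0],[0,0,0,0,0,0.121,0],[0,0,0,0,0,0.121,0],[0,0,0,0,0,0,0]]

```text
time_s: 21.7
ee_pos: [0.5235, 0.0372, 0.2272]
eef_rot: [3.141, -0.001, 0.238]
force: [0.6, -0.6, -0.4]
grip_width: 0.0003
grip_force: 0.0
```

Emit:
carry_out:
  plan:
    - [[14,23,0,0,0,0,0],[14,23,0,0,0,0,0],[14,23,0,0,0,0,0],[14,23,0,0,0,0,0],[14,22.3,0,0,0,0,0],[3,0,0,0,0,0,0],[0,0,0,0,0,0,0]]

```text
time_s: 22.28
ee_pos: [0.6223, -0.0567, 0.2261]
eef_rot: [-3.141, 0.001, 0.246]
force: [0.1, 0.1, -0.5]
grip_width: 0.0006
grip_force: 0.0
```

```bash
python3 lean.py
python3 - <<'E'
from m import *
from station import optics
s=load('scene')
g=cv2.cvtColor(s['pixels'],cv2.COLOR_RGB2GRAY).astype(int)
# former cheek tail corner positions vs predicted for seated pose
bl=blobs(s,(12,60,50),(32,200,160),(212,190,40,40),20)
for p,a in bl[0]: print('former',p.round(1),a)
m=bl[1]; ys,xs=np.nonzero(m); 
O=np.array([.5246,.0375,.105]);xw=np.array([-.9703,-.2419,0]);yw=np.array([.2419,-.9703,0]);zz=np.array([0,0,1.])
for a in(-.028,.028):
  for h in(.028,-.028):
    for x in(-.028,.028): print('y',a,'z',h,'x',x,proj(s,O+a*yw+h*zz+x*xw).round(1)[0])
for r in range(190,216,2): print(r,g[r,216:250].tolist())
E
```

```text
[225.2 172. ] 14.375 r 0.08 angle -0.591 lean mod -0.591
[265.2 193.6] 9.4375 r 0.08 angle 1.58 lean mod -0.515
former [234.7 210.3] 291.3125
y -0.028 z 0.028 x -0.028 [220.5 208.2]
y -0.028 z 0.028 x 0.028 [239.6 209.8]
y -0.028 z -0.028 x -0.028 [221.5 224. ]
y -0.028 z -0.028 x 0.028 [240.2 225.7]
y 0.028 z 0.028 x -0.028 [224.8 197.8]
y 0.028 z 0.028 x 0.028 [243.3 199.3]
y 0.028 z -0.028 x -0.028 [225.6 213.4]
y 0.028 z -0.028 x 0.028 [243.8 214.9]
190 [114, 110, 103, 101, 102, 98, 106, 104, 104, 109, 113, 107, 88, 75, 71, 70, 72, 77, 80, 81, 79, 78, 78, 72, 74, 80, 126, 150, 150, 140, 115, 92, 92, 86]
192 [163, 160, 161, 162, 122, 97, 99, 103, 107, 107, 109, 109, 87, 71, 76, 77, 79, 78, 81, 80, 77, 78, 81, 80, 80, 79, 77, 84, 111, 129, 120, 117, 97, 92]
194 [165, 167, 124, 93, 85, 77, 90, 100, 103, 105, 107, 107, 83, 68, 68, 72, 72, 72, 77, 80, 80, 80, 83, 79, 81, 76, 78, 67, 65, 62, 97, 97, 87, 83]
196 [152, 176, 188, 190, 191, 165, 148, 149, 116, 93, 116, 108, 85, 71, 70, 74, 71, 72, 54, 45, 46, 52, 62, 54, 52, 69, 82, 77, 70, 68, 74, 75, 78, 86]
198 [215, 204, 198, 190, 187,
[... 711 characters left out ...]
 178, 177, 178, 178, 179, 171, 119, 83, 90, 93, 85, 61, 48, 50, 52, 49, 50]
208 [187, 187, 187, 189, 190, 179, 166, 166, 156, 156, 148, 181, 196, 195, 191, 189, 184, 179, 175, 177, 176, 176, 127, 81, 81, 88, 91, 84, 61, 50, 53, 47, 47, 45]
210 [189, 187, 186, 188, 198, 162, 105, 72, 63, 88, 95, 99, 103, 99, 98, 98, 96, 101, 103, 110, 96, 103, 137, 168, 126, 87, 90, 92, 65, 51, 48, 49, 54, 49]
212 [190, 189, 198, 212, 219, 181, 114, 89, 89, 91, 92, 90, 89, 86, 84, 88, 89, 87, 87, 88, 79, 73, 83, 92, 79, 80, 91, 93, 64, 47, 51, 50, 51, 49]
214 [189, 190, 202, 215, 220, 189, 124, 118, 131, 106, 90, 87, 102, 127, 152, 141, 124, 100, 94, 90, 89, 84, 91, 94, 82, 81, 88, 95, 70, 50, 48, 60, 64, 63]
```

Emit:
carry_out:
  plan:
    - [[0,0,15,0,0,0,0],[0,0,15,0,0,0,0],[0,0,15,0,0,0,0],[0,0,9,0,0,0,0],[0,0,0,0,0,0,0]]

```text
time_s: 22.75
ee_pos: [0.6209, -0.0553, 0.171]
eef_rot: [-3.141, 0.002, 0.246]
force: [0.3, -0.4, -0.3]
grip_width: 0.0002
grip_force: 0.0
```

Emit:
carry_out:
  plan:
    - [[-3,0,0,0,0,0,0],[-3,0,0,0,0,0,0],[-3,0,0,0,0,0,0],[-3,0,0,0,0,0,0],[0,0,0,0,0,0,0]]

```text
time_s: 23.17
ee_pos: [0.611, -0.059, 0.1743]
eef_rot: [3.14, -0.004, 0.244]
force: [3.4, 1.7, 3.6]
grip_width: 0.0004
grip_force: 2.3
```

Emit:
carry_out:
  plan:
    - [[-4,0,-4,0,0,0,0],[-4,0,-2.1,0,0,0,0],[-4,0,-1.7,0,0,0,0],[-4,0,-1.5,0,0,0,0],[-4,0,-1.3,0,0,0,0],[0,0,0,0,0,0,0]]

```text
time_s: 23.67
ee_pos: [0.5909, -0.0641, 0.1845]
eef_rot: [3.141, -0.002, 0.243]
force: [2.8, 0.9, 2.8]
grip_width: 0.0001
grip_force: 1.5
```

Emit:
carry_out:
  plan:
    - [[-4,0,-1.1,0,0,0,0],[-4,0,-0.8,0,0,0,0],[-4,0,-0.7,0,0,0,0],[-4,0,-0.4,0,0,0,0],[-4,0,-0.2,0,0,0,0],[0,0,0,0,0,0,0]]

```text
time_s: 24.17
ee_pos: [0.5707, -0.0689, 0.1861]
eef_rot: [-3.141, 0.001, 0.243]
force: [0.9, -0.3, 0.5]
grip_width: 0.0006
grip_force: 0.5
```

```bash
python3 lean.py
```

```text
[238.6 169.6] 14.3125 r 0.079 angle -0.026 lean mod -0.026
[217.9 201.6] 6.4375 r 0.086 angle -2.117 lean mod -0.023
[261.7 205.5] 9.5625 r 0.083 angle 2.162 lean mod 0.068
```

Emit:
carry_out:
  plan:
    - [[-4,0,0,0,0,0,0],[-4,0,0.2,0,0,0,0],[-4,0,0.3,0,0,0,0],[-4,0,0.5,0,0,0,0],[-4,0,0.8,0,0,0,0],[0,0,0,0,0,0,0]]

```text
time_s: 24.72
ee_pos: [0.5513, -0.0737, 0.1842]
eef_rot: [-3.141, 0.001, 0.243]
force: [1.1, 0.2, 0.7]
grip_width: -0.0
grip_force: 0.4
```

Emit:
carry_out:
  plan:
    - [[-3,0,0.8,0,0,0,0],[-3,0,0.9,0,0,0,0],[-2,0,0.8,0,0,0,0],[-2,0,0.8,0,0,0,0],[0,0,0,0,0,0,0]]

```text
time_s: 25.13
ee_pos: [0.542, -0.076, 0.1809]
eef_rot: [-3.141, 0.001, 0.243]
force: [1.3, 0.5, 1.1]
grip_width: 0.0005
grip_force: 0.7
```

```bash
python3 lean.py
```

```text
[248.3 171.8] 16.75 r 0.079 angle 0.365 lean mod 0.365
[214.5 194.2] 5.9375 r 0.085 angle -1.781 lean mod 0.313
[255.4 210.8] 13.875 r 0.084 angle 2.527 lean mod 0.433
```

Emit:
carry_out:
  plan:
    - [[-2,0,0.8,0,0,0,0],[-2,0,0.9,0,0,0,0],[0,0,0,0,0,0,0]]

```text
time_s: 25.43
ee_pos: [0.5382, -0.0769, 0.1792]
eef_rot: [-3.141, 0.0, 0.244]
force: [2.0, 1.6, 1.7]
grip_width: 0.0003
grip_force: 1.0
```

Emit:
carry_out:
  plan:
    - [[-1,0,0.5,0,0,0,0],[-1,0,0.5,0,0,0,0],[0,0,0,0,0,0,0]]

```text
time_s: 25.68
ee_pos: [0.5365, -0.0774, 0.1784]
eef_rot: [-3.142, 0.0, 0.244]
force: [1.3, 0.8, 1.4]
grip_width: 0.0003
grip_force: 1.2
```

Emit:
carry_out:
  plan:
    - [[-1,0,0.5,0,0,0,0],[0,0,0,0,0,0,0]]

```text
time_s: 25.85
ee_pos: [0.5355, -0.0776, 0.1779]
eef_rot: [3.142, -0.0, 0.244]
force: [3.0, 0.6, 2.3]
grip_width: 0.0003
grip_force: 1.4
```

Emit:
carry_out:
  plan:
    - [[-1,0,0.5,0,0,0,0],[-1,0,0.5,0,0,0,0],[0,0,0,0,0,0,0]]

```text
time_s: 26.1
ee_pos: [0.5336, -0.0781, 0.1769]
eef_rot: [3.142, -0.0, 0.244]
force: [3.3, 0.6, 2.9]
grip_width: 0.0003
grip_force: 1.7
```

Emit:
carry_out:
  plan:
    - [[-1,0,0.5,0,0,0,0],[0,0,0,0,0,0,0]]

```text
time_s: 26.27
ee_pos: [0.5327, -0.0783, 0.1765]
eef_rot: [3.142, -0.0, 0.244]
force: [3.8, 1.0, 3.9]
grip_width: 0.0002
grip_force: 1.9
```

Emit:
carry_out:
  plan:
    - [[-0.5,0,0.2,0,0,0,0],[0,0,0,0,0,0,0]]

```text
time_s: 26.43
ee_pos: [0.5322, -0.0784, 0.1763]
eef_rot: [3.142, -0.0, 0.244]
force: [3.9, 0.9, 3.1]
grip_width: 0.0005
grip_force: 2.2
```

```bash
python3 lean.py
```

```text
[250.9 173.4] 16.8125 r 0.077 angle 0.487 lean mod 0.487
[213.9 191.1] 5.8125 r 0.085 angle -1.646 lean mod 0.448
[253.  212.1] 19.3125 r 0.085 angle 2.643 lean mod 0.548
```

Emit:
carry_out:
  plan:
    - [[-1,0,0.4,0,0,0,0],[0,0,0,0,0,0,0]]

```text
time_s: 26.65
ee_pos: [0.5312, -0.0787, 0.1759]
eef_rot: [3.142, -0.0, 0.244]
force: [4.8, 1.3, 3.5]
grip_width: 0.0005
grip_force: 2.3
```

Emit:
carry_out:
  plan:
    - [[-0.6,0,0.2,0,0,0,0],[0,0,0,0,0,0,0]]

```text
time_s: 26.82
ee_pos: [0.5307, -0.0788, 0.1757]
eef_rot: [3.142, -0.0, 0.244]
force: [4.3, 1.1, 2.9]
grip_width: 0.0004
grip_force: 2.5
```

Emit:
carry_out:
  plan:
    - [[-0.5,0,0.2,0,0,0,0],[0,0,0,0,0,0,0]]

```text
time_s: 26.98
ee_pos: [0.5303, -0.0789, 0.1755]
eef_rot: [3.142, -0.0, 0.244]
force: [5.8, 1.4, 3.7]
grip_width: 0.0006
grip_force: 2.7
```

Emit:
carry_out:
  plan:
    - [[-0.8,0,0.2,0,0,0,0],[0,0,0,0,0,0,0]]

```text
time_s: 27.15
ee_pos: [0.5296, -0.0791, 0.1753]
eef_rot: [3.142, -0.001, 0.244]
force: [6.4, 2.1, 2.2]
grip_width: 0.0003
grip_force: 3.1
```

Emit:
carry_out:
  plan:
    - [[-0.6,0,0.2,0,0,0,0],[0,0,0,0,0,0,0]]

```text
time_s: 27.32
ee_pos: [0.5291, -0.0792, 0.1751]
eef_rot: [3.141, -0.001, 0.244]
force: [7.1, 2.0, 1.8]
grip_width: 0.0004
grip_force: 3.4
```

Emit:
carry_out:
  plan:
    - [[-0.8,0,0.3,0,0,0,0],[-0.4,0,0.2,0,0,0,0],[0,0,0,0,0,0,0]]

```text
time_s: 27.57
ee_pos: [0.528, -0.0795, 0.1746]
eef_rot: [3.141, -0.001, 0.244]
force: [7.3, 2.6, 2.2]
grip_width: 0.0006
grip_force: 3.9
```

Emit:
carry_out:
  plan:
    - [[-0.8,0,0.3,0,0,0,0],[0,0,0,0,0,0,0],[0,0,0,0,0,0,0]]

```text
time_s: 27.82
ee_pos: [0.5274, -0.0796, 0.1743]
eef_rot: [3.141, -0.001, 0.244]
force: [8.2, 1.6, 1.4]
grip_width: 0.0007
grip_force: 4.3
```

```bash
python3 lean.py
```

```text
[252.4 174.3] 13.9375 r 0.077 angle 0.556 lean mod 0.556
[213.7 189.5] 8.75 r 0.085 angle -1.573 lean mod 0.521
[251.4 212.9] 20.5625 r 0.086 angle 2.719 lean mod 0.625
```

Emit:
carry_out:
  plan:
    - [[-0.8,0,0.3,0,0,0,0],[-0.8,0,0.3,0,0,0,0],[0,0,0,0,0,0,0]]

```text
time_s: 28.12
ee_pos: [0.526, -0.08, 0.1738]
eef_rot: [3.141, -0.002, 0.244]
force: [9.9, 2.8, 0.5]
grip_width: 0.0003
grip_force: 5.2
```

Emit:
carry_out:
  plan:
    - [[-0.8,0,0.3,0,0,0,0],[-0.4,0,0.2,0,0,0,0],[0,0,0,0,0,0,0]]

```text
time_s: 28.37
ee_pos: [0.5251, -0.0802, 0.1734]
eef_rot: [3.141, -0.003, 0.244]
force: [11.7, 3.5, 1.4]
grip_width: 0.0006
grip_force: 6.0
```

Emit:
carry_out:
  plan:
    - [[4,0,0,0,0,0,0],[10,0,0,0,0,0,0],[0,0,-20,0,0,0,0],[0,0,-35,0,0,0,0],[0,0,-35,0,0,0,0],[-20,20,0,0,0,0,0],[-30,30,0,0,0,0,0],[-30,30,0,0,0,0,0],[-30,30,0,0,0,0,0],[-30,30,0,0,0,0,0],[0,0,0,0,0,0,0],[0,0,0,0,0,0,0]]

```text
time_s: 29.37
ee_pos: [0.4357, -0.2454, 0.2626]
eef_rot: [-3.14, 0.002, 0.24]
force: [-0.1, 0.6, -0.0]
grip_width: 0.0005
grip_force: 0.0
```

```bash
python3 lean.py; python3 st.py|grep -v '^21[1-5]'
python3 - <<'E'
from m import *
s=load('scene');g=cv2.cvtColor(s['pixels'],cv2.COLOR_RGB2GRAY).astype(int)
for r in range(196,212,1): print(r,g[r,218:246].tolist())
E
```

```text
[250.9 173.4] 14.1875 r 0.077 angle 0.486 lean mod 0.486
[213.9 191.1] 5.9375 r 0.085 angle -1.643 lean mod 0.451
[253.  212.3] 18.1875 r 0.085 angle 2.648 lean mod 0.553
[ 0.4366 -0.2443  0.2626] [-0.1  0.  -0.4] [-0.01 -0.   -0.  ]
216 [198, 206, 179, 128, 95, 133, 150, 173, 180, 152, 136, 181, 166]
217 [127, 170, 189, 159, 112, 92, 139, 150, 130, 133, 149, 188, 168]
218 [97, 131, 167, 159, 110, 117, 185, 196, 165, 156, 145, 131, 108]
219 [103, 128, 132, 112, 91, 156, 196, 194, 162, 138, 127, 107, 92]
220 [104, 109, 111, 90, 89, 166, 186, 179, 135, 107, 120, 116, 94]
221 [110, 107, 110, 91, 91, 129, 128, 130, 108, 101, 107, 116, 102]
222 [137, 134, 117, 101, 106, 94, 83, 86, 85, 104, 103, 114, 106]
223 [153, 144, 120, 109, 124, 105, 89, 83, 86, 120, 115, 140, 124]
224 [156, 121, 110, 109, 104, 100, 100, 95, 97, 127, 123, 149, 118]
225 [179, 126, 111, 111, 106, 103, 104, 100, 103, 105, 110, 118, 100]
226 [179, 128, 111, 113, 111, 106, 101, 105, 100, 104, 110, 118, 105]
[[292.8 133. ]
 [293.3 130.6]]
196 [187, 189, 192, 165, 148, 149, 116, 93, 114, 107, 84, 78, 111, 168, 167, 160, 16
[... 1402 characters left out ...]
, 133, 86, 88, 92, 81, 62, 50]
207 [214, 214, 214, 212, 213, 212, 209, 179, 130, 173, 201, 203, 202, 200, 202, 201, 201, 203, 203, 207, 163, 92, 81, 91, 93, 85, 62, 48]
208 [213, 214, 214, 200, 195, 184, 176, 172, 169, 200, 214, 210, 206, 207, 208, 209, 204, 204, 201, 203, 150, 96, 87, 89, 92, 87, 65, 50]
209 [211, 214, 213, 180, 145, 129, 115, 150, 181, 194, 202, 198, 189, 188, 194, 192, 187, 184, 173, 168, 146, 133, 104, 88, 89, 89, 69, 47]
210 [213, 212, 214, 172, 105, 76, 63, 85, 100, 99, 103, 103, 100, 99, 99, 100, 105, 106, 95, 94, 128, 144, 105, 89, 91, 91, 65, 48]
211 [212, 214, 217, 180, 110, 80, 71, 78, 84, 84, 83, 86, 83, 85, 85, 81, 85, 84, 68, 62, 88, 99, 85, 86, 93, 93, 69, 48]
```

```bash
python3 lean.py; python3 -c "
from station import ctrl
print(ctrl.hand_in())"
```

```text
[250.9 173.4] 13.4375 r 0.077 angle 0.486 lean mod 0.486
[213.9 191. ] 6.1875 r 0.085 angle -1.642 lean mod 0.453
[253.  212.3] 18.125 r 0.085 angle 2.651 lean mod 0.556
the job is handed in; nothing more can be done
None
```

I opened the chuck to its stop, lowered the arbor into both rests and tightened the jaws to about 11 N at the ball; the sleeve then eased back to about 1.04 rad, just past where the jaws meet the shaft. The job was handed in at about 29 s with the arm clear, but an early push on the ball gave a 90 N wrist reading that may break the 40 N press limit, and seating and grip were checked only from camera pixels and forces.

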